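# Print the weight of the heart-shaped cheese

### The arm

A 7-joint arm with a two-finger parallel gripper is mounted at the origin on the work surface. World frame = base frame: x ahead of the robot, y to its left, z up, the work surface at z = 0. Lengths are in m, angles in rad, forces in N, time in s.
With the tool pointing down it reaches from about 0.425 to 0.825 m from the base axis. Payload 3.6 kg.
Tool frame: the origin (TCP) lies at the very end of the fingers, on their centre line; the grasp point (between the pads) lies 19 mm behind it (robot.grip_depth is the distance from the TCP to the grasp point, in m); z points along the fingers, y is the line along which they close (so a half turn about z gives the same grasp; the last joint's range is limited). The gripper opens to 85 mm and grips with 20 to 120 N. Pads are 22 mm wide; open, the fingers measure 114 mm over their backs; the gripper's body (76 mm by 85 mm) begins 54 mm behind the grasp point. The pads swing forward as they close: fully open they stand 13 mm farther back than shut.
Start: joints at [-1.323, 0.615, -0.013, 1.423, 0.008, 1.103, -0.04], TCP at [0.176, 0.626, 0.231] pointing down, gripper open.
Joint ranges: [-3.12, 3.12], [-0.3, 2.06], [-1.34, 1.32], [0.26, 2.42], [-1.36, 4.5], [0.01, 1.98], [-2.84, 2.84]. Speed limits (rad/s): [2.79, 2.79, 3.14, 3.14, 3.14, 3.14, 3.14].

### API

Orientations are given as a rotation vector (axis times angle).
In Python, from bench import robot gives the robot as it stands. The module is installed in compiled form; this text tells all that it offers.
- The arm moves only by the shell command python3 -m pendant 'ROWS' [FORCE]. ROWS is a JSON object of lists of equal length, an entry for each row: "slide": the shift along the tool's x, y, z in mm, a list of three; "rot": the turn, a rotation vector about the tool's x, y, z in degrees, a list of three; "grip": the opening, from 0 (shut) to 1 (fully open). In form: {"slide": [[dx, dy, dz], ...], "rot": [[rx, ry, rz], ...], "grip": [grip, ...]}. A call has 1 to 12 rows; each row shifts and turns the commanded pose from where the row before left it, along the tool's axes as they then stand; what a row does not reach is not made up. A row lasts 1/8 s, in which the tool goes at most 62.5 mm and 10.7 degrees, less where a joint would pass 70% of its speed; a pose out of reach is approached as far as the arm can. A call with a gripper value outside its range is refused whole. The fingers move at their own pace and stop on an object; FORCE is the grip in N (left out, the last holds). Time passes only in rows, so rows that do not move let the fingers close. It gives the time, the measured TCP pose, the force, the opening and the grip force at its end, in the units of the state.
- robot.state(): the state, without advancing time (a new reading comes with each control period).
- robot.read_camera(name): name is "scene" or "top"; returns a dict with "image" (480x640x3 uint8, blue, green, red), "fx", "fy", "cx", "cy" (pixels), "camera_from_world" (4x4, takes a point from world to camera coordinates). Camera axes: x right, y down, z forward; pixel columns grow to the right and rows downward; lengths in m; the calibration is good to about 2 mm. A picture is of the moment at which its call begins. There is no depth.
- robot.close_job(): hands the job in; it is judged then, once.
The state is a dict: "time_s": time; "joints": joint angles; "joint_velocities": joint speeds; "effort": joint torques, N m; "ee_pos": TCP position; "orientation": TCP orientation; "contact_force": force on the tool from outside, world axes, zero at the start; "wrist_torque": the same for the moment, N m; "finger_gap": finger opening in m; "finger_force": force on a finger pad.
Only numpy, scipy, OpenCV 4.12 (cv2) and the standard library are available. Lean on these libraries where they do the work, as an engineer would, in place of code of your own. Each camera call takes 0.05 s, during which the arm holds its last target. There are 200 camera calls.

### The job

Two identical scales stand on the cheese counter, a heart-shaped cheese on one and a round cheese on the other. On the scale with the heart-shaped cheese, press the small square key gently all the way down with the shut fingertips and let it come back up, then press the long bar key in the same way and withdraw. Do not press its round key, do not touch the other scale, and leave both cheeses, the jar and the little wooden box where they are.

Things in the scene. Friction and masses are not known exactly. Their poses are not given: they have to be found in the camera images.
- heart_scale: the scale to use: flat white counter scale, 250 (x) by 200 (y) by 50 mm high, fixed; origin under its centre, on the counter. z up, +x points away from the keys and within 0.3 rad of world x. A steel pan (150 by 186 mm, top at 58 mm) covers its far part; three black keys stand in a row near its front edge (local x = -98 mm), their tops 58 mm above the counter and 8 mm above the case.
- heart_hold_top (a point): centre of the top of its square key (20 by 20 mm), the middle one of the three, at local y = +26 mm; axes as the scale's. It goes 5 mm straight down against a spring (1.5 N at the top, 4 N at the bottom), stops hard there and comes back up by itself.
- heart_hold (a joint): travel of the square key in m: 0 up, 0.005 fully down
- heart_print_top (a point): centre of the top of its long bar key (20 by 50 mm, long along the scale's y), at local y = -50 mm: the right-hand key seen from the robot; axes as the scale's. It goes 5 mm straight down against a spring (1.5 N at the top, 4 N at the bottom), stops hard there and comes back up by itself.
- heart_print (a joint): travel of the long bar key in m: 0 up, 0.005 fully down
- heart_zero_top (a point): centre of the top of its round key (20 mm across), at local y = +74 mm: the left-hand key seen from the robot; not to be pressed
- heart_zero (a joint): travel of the round key in m: 0 up, 0.005 fully down
- round_scale: the other scale, the one that carries the round cheese, not to be touched: built exactly like heart_scale
- heart_cheese: heart-shaped white cheese lying loose on the pan of heart_scale, 102 mm wide, 94 mm long, 40 mm high (top 98 mm above the counter); origin at its underside, lobes towards its +x, point towards its -x
- round_cheese: round white cheese lying loose on the pan of round_scale, 96 mm across, 40 mm high; origin at the centre of its underside
- wood_box: small round wooden cheese box standing loose on the counter between the two scales, 64 mm across, 36 mm high; origin at the centre of its underside
- jar: closed glass jar with a steel cap standing loose on the counter between the two scales, beyond the wooden box, 60 mm across, 80 mm high; origin at the centre of its underside
Things that resemble listed ones, but are neither listed nor needed, are in the scene too. What is shaped like the heart_cheese but green, pink or purple is not meant.

How it is judged:
By the outcome, as a careful person would: the job done as asked, in the order asked, and still so for the second after the job is handed in, with the robot touching nothing.
It also fails if it takes over 38 s, if anything falls off the work surface, if the arm or the gripper's body presses on something with over 40 N, if the wrist force passes 120 N, or if a joint passes its speed limit or range.

## Working session

There is one attempt and no reset: what is moved stays moved. The work goes in short steps, Python scripts to look and compute and a shell command to move; the robot and the scene stay as the last step left them, time stands still between calls to the robot, and variables do not carry over. Pictures are saved under pics/ and viewed, at most 10 in all, crops included, and the job is handed in when it is done.

```bash
mkdir -p pics
python3 - <<'E'
from bench import robot
import cv2,pickle
for n in("scene","top"):
    c=robot.read_camera(n);cv2.imwrite(f"pics/{n}0.png",c["image"]);pickle.dump(c,open(n+".pkl","wb"))
    print(n,c["fx"],c["cx"],c["cy"],c["camera_from_world"].round(3).tolist())
s=robot.state();print(s)
E
```

```text
scene 566.5954929380763 317.53405543623717 239.37933371039819 [[0.604, 0.797, 0.006, -0.413], [0.639, -0.479, -0.602, -0.309], [-0.477, 0.367, -0.799, 1.49], [0.0, 0.0, 0.0, 1.0]]
top 612.1700902057534 314.50149971788824 228.56875511644398 [[0.017, -0.999, 0.032, 0.028], [-0.986, -0.022, -0.167, 0.593], [0.168, -0.029, -0.985, 1.203], [0.0, 0.0, 0.0, 1.0]]
{'time_s': 0.1, 'joints': array([-1.32248668,  0.61585551, -0.01264369,  1.42470404,  0.00808888,
        1.10338113, -0.04039549]), 'joint_velocities': array([ 1.36831896e-05, -3.22997179e-03, -8.20999692e-04, -5.71296106e-03,
        1.34097460e-03, -4.36068708e-04,  1.09423765e-05]), 'effort': array([ 2.27190787e-03, -4.70384252e+01,  2.60546934e-01, -1.71572345e+01,
        1.01329386e-02,  5.84951456e-03, -6.98214563e-06]), 'ee_pos': array([0.17617679, 0.62497814, 0.23024393]), 'orientation': array([-0.4301346 , -3.11168945,  0.0035767 ]), 'contact_force': array([-0.20632639,  0.20538872,  0.21476294]), 'wrist_torque': array([-0.06386573, -0.02957533, -0.00508172]), 'finger_force': 0.0, 'finger_gap': 0.08507454511692294}
```

View pics/scene0.png

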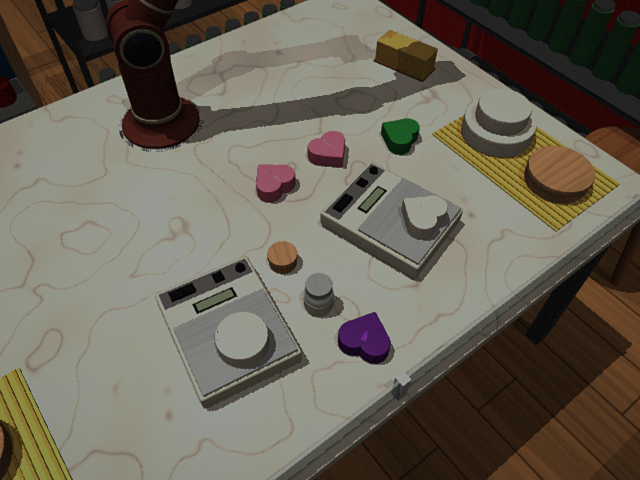

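View pics/top0.png

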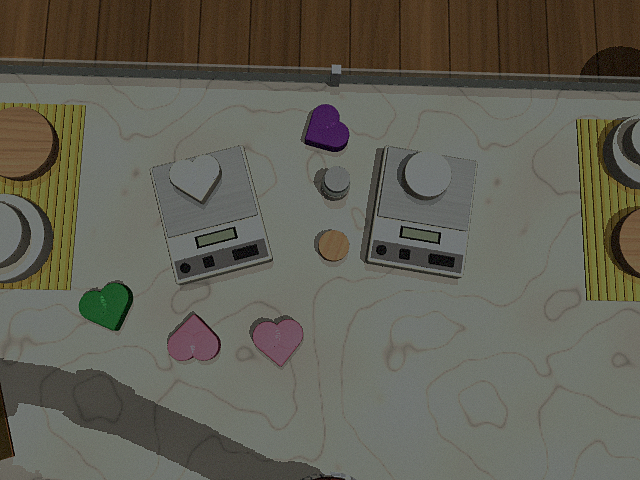

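The heart scale is on the left in the top view, with its round key near (185,268), the square key near (209,262) and the bar near (245,253). In the scene view the bar is near (343,203), the square near (362,182) and the round key near (374,170).

Run:
```python
import cv2,pickle,numpy as np
T=cv2.imread("pics/top0.png")[230:290,160:280];S=cv2.imread("pics/scene0.png")[155:225,315:395]
a=cv2.convertScaleAbs(cv2.resize(T,None,fx=6,fy=6,interpolation=cv2.INTER_CUBIC),alpha=1.6)
b=cv2.resize(S,None,fx=3,fy=3,interpolation=cv2.INTER_CUBIC)
c=np.zeros((600,720,3),np.uint8);c[:360]=a;c[370:370+210,:240]=cv2.convertScaleAbs(b,alpha=1.6);cv2.imwrite("pics/crop.png",c)
cams={n:pickle.load(open(n+".pkl","rb")) for n in("top","scene")}
seeds={"top":[(185,268),(209,262),(245,253)],"scene":[(374,170),(362,182),(343,203)]}
px={}
for n,c in cams.items():
    g=cv2.cvtColor(c["image"],cv2.COLOR_BGR2GRAY)
    for t in(30,38,46):
        k,l,st,ce=cv2.connectedComponentsWithStats((g<t).astype(np.uint8))
        for i,s in enumerate(seeds[n]):
            L=l[s[1],s[0]];print(n,t,i,ce[L].round(1) if L else None,st[L][:5] if L else g[s[1],s[0]])
```

```text
top 30 0 [184.7 267.6] [180 263  11  10  83]
top 30 1 [208.2 261.3] [202 255  13  13 110]
top 30 2 [245.  251.9] [232 244  27  16 263]
top 38 0 [184.8 267.5] [180 262  11  11  88]
top 38 1 [208.1 261.4] [202 255  13  13 112]
top 38 2 [244.9 251.8] [232 244  27  17 275]
top 46 0 [184.8 267.5] [180 262  11  11  90]
top 46 1 [208.3 261.3] [202 255  13  13 118]
top 46 2 [245.  251.8] [232 244  27  17 279]
scene 30 0 [373.2 170.3] [369 167   9   8  54]
scene 30 1 [361.7 182.3] [356 178  12  10  77]
scene 30 2 [342.4 202.6] [333 194  20  18 186]
scene 38 0 [373.3 170.1] [369 166   9   9  62]
scene 38 1 [361.6 182.4] [356 178  12  10  80]
scene 38 2 [342.5 202.5] [333 193  20  20 198]
scene 46 0 [373.3 170.2] [369 166  10   9  67]
scene 46 1 [361.8 182.4] [356 177  13  11  84]
scene 46 2 [342.6 202.7] [333 193  20  20 208]
```

View pics/crop.png

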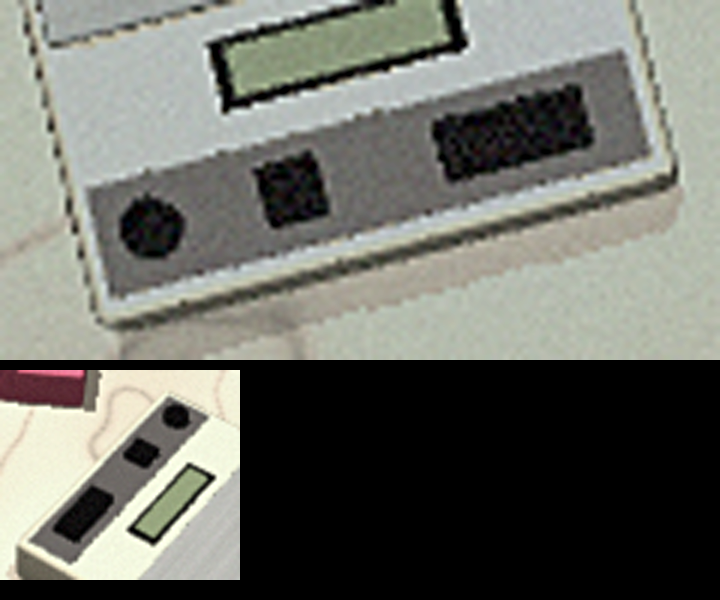

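```bash
cat > h.py <<'E'
import numpy as np
from bench import robot
from scipy.spatial.transform import Rotation as R
def goto(p):
    s=robot.state();q=R.from_rotvec(s["orientation"])
    return (q.inv().apply(np.array(p)-s["ee_pos"])*1000).round(1)
E
python3 - <<'E'
import pickle,numpy as np
from scipy.optimize import least_squares
from h import *
px={"top":[(184.8,267.5),(208.2,261.3),(245,251.8)],"scene":[(373.3,170.2),(361.7,182.4),(342.5,202.6)]}
loc=np.array([[-.098,.074],[-.098,.026],[-.098,-.05]])
cams={n:pickle.load(open(n+".pkl","rb")) for n in px}
def W(v,z):
    c,s=np.cos(v[2]),np.sin(v[2]);return np.c_[loc@np.array([[c,s],[-s,c]])+v[:2],np.full(3,z)]
def res(v,names):
    o=[]
    for n in names:
        c=cams[n];p=np.c_[W(v,.0565),np.ones(3)]@c["camera_from_world"].T
        o.append(np.c_[c["fx"]*p[:,0]/p[:,2]+c["cx"],c["fy"]*p[:,1]/p[:,2]+c["cy"]]-px[n])
    return np.concatenate(o).ravel()
for ns in(["top"],["scene"],["top","scene"]):
    f=least_squares(res,[.6,.2,0],args=(ns,));print(ns,f.x.round(4),f.fun.round(1),W(f.x,.058).round(4).tolist())
w=W(f.x,.1)
print("to above square z=.2",goto([*w[1][:2],.2]),R.from_rotvec(robot.state()["orientation"]).as_matrix().round(3).tolist())
E
```

```text
['top'] [0.6211 0.2541 0.2797] [-0.1 -0.  -0.   0.1  0.1 -0.1] [[0.5065, 0.2981, 0.058], [0.5197, 0.252, 0.058], [0.5407, 0.1789, 0.058]]
['scene'] [0.6226 0.2511 0.2828] [ 0.  -0.1  0.  -0.  -0.   0.1] [[0.5078, 0.2948, 0.058], [0.5212, 0.2487, 0.058], [0.5424, 0.1757, 0.058]]
['top', 'scene'] [0.6214 0.2531 0.2812] [ 0.5 -0.1  0.6 -0.1  0.6 -0.2  0.4 -0.7  0.4 -0.8  0.3 -0.7] [[0.5067, 0.297, 0.058], [0.52, 0.2509, 0.058], [0.5411, 0.1779, 0.058]]
to above square z=.2 [-432.4 -266.7   30.9] [[-0.963, 0.271, -0.001], [0.271, 0.962, -0.002], [-0.0, -0.002, -1.0]]
```

```bash
python3 -m pendant '{"slide":[[-36,-22,0],[-36,-22,0],[-36,-22,0],[-36,-22,0],[-36,-22,0],[-36,-22,0],[-36,-22,0],[-36,-22,0],[-36,-22,0],[-36,-22,0],[-36,-22,0],[-36,-22,0]],"rot":[[0,0,0],[0,0,0],[0,0,0],[0,0,0],[0,0,0],[0,0,0],[0,0,0],[0,0,0],[0,0,0],[0,0,0],[0,0,0],[0,0,0]],"grip":[0,0,0,0,0,0,0,0,0,0,0,0]}' 20
python3 -m pendant '{"slide":[[0,0,0],[0,0,0],[0,0,0],[0,0,0],[0,0,0],[0,0,0]],"rot":[[0,0,-8],[0,0,-8],[0,0,-8],[0,0,-8],[0,0,0],[0,0,0]],"grip":[0,0,0,0,0,0]}'
python3 - <<'E'
from h import *
s=robot.state();print(s["joints"].round(2),s["contact_force"],s["finger_gap"],R.from_rotvec(s["orientation"]).as_matrix().round(3).tolist())
print(goto([.520,.2510,.085]))
E
```

```text
time_s: 1.6
ee_pos: [0.521, 0.2531, 0.2308]
orientation: [-0.43, -3.111, 0.001]
contact_force: [-0.6, 0.7, -0.2]
finger_gap: 0.0002
finger_force: 0.0
time_s: 2.35
ee_pos: [0.5204, 0.2541, 0.231]
orientation: [0.441, -3.11, 0.0]
contact_force: [0.6, -0.5, 0.4]
finger_gap: 0.0001
finger_force: 0.0
[-0.41  0.51 -0.12  1.63  0.07  1.01  1.29] [ 0.55661551 -0.5396973   0.44478009] 0.00014851691541080107 [[-0.961, -0.278, -0.001], [-0.278, 0.961, -0.0], [0.001, -0.0, -1.0]]
[  1.1  -2.9 146. ]
```

Aligned with the scale. I'll lower to about 27 mm above the key and look.

```bash
python3 -m pendant '{"slide":[[0,0,40],[1,-3,40],[0,0,40],[0,0,26],[0,0,0],[0,0,0]],"rot":[[0,0,0],[0,0,0],[0,0,0],[0,0,0],[0,0,0],[0,0,0]],"grip":[0,0,0,0,0,0]}'
python3 - <<'E'
from h import *
import cv2,numpy as np
a=robot.read_camera("top")["image"][200:290,150:280];b=robot.read_camera("scene")["image"][110:230,305:415]
a=cv2.resize(a,None,fx=3,fy=3,interpolation=2);b=cv2.resize(b,None,fx=3,fy=3,interpolation=2)
c=np.zeros((400,740,3),np.uint8);c[:270,:390]=a;c[:360,400:730]=b
cv2.imwrite("pics/c2.png",cv2.convertScaleAbs(c,alpha=1.6));print(goto([.520,.251,.06]),robot.state()["contact_force"])
E
```

```text
time_s: 3.1
ee_pos: [0.5212, 0.2517, 0.0863]
orientation: [-0.443, 3.108, 0.001]
contact_force: [-0.8, 0.2, 0.4]
finger_gap: 0.0
finger_force: 0.0
[ 1.7 -0.3 26.9] [1.11558046 0.81108221 1.20690335]
```

View pics/c2.png

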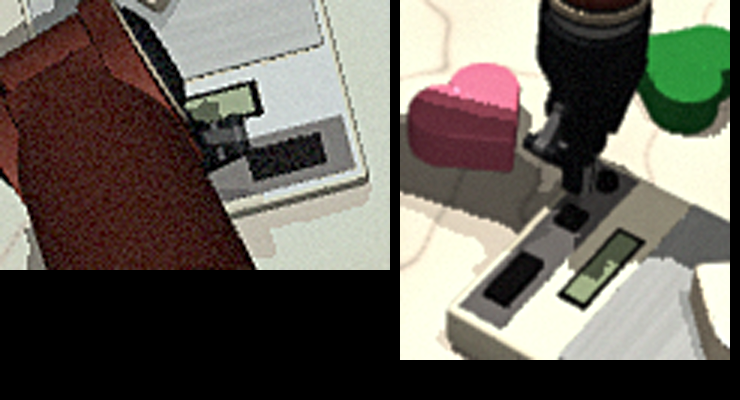

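The crop shows the shut fingertips directly over the square key. In the scene view the tip is at about crop (575,190) and the key at (571,217), with the round key clear of the tip. I'll descend slowly now.

```bash
python3 -m pendant '{"slide":[[1,0,10],[0,0,10],[0,0,4],[0,0,1],[0,0,1],[0,0,1],[0,0,0],[0,0,0]],"rot":[[0,0,0],[0,0,0],[0,0,0],[0,0,0],[0,0,0],[0,0,0],[0,0,0],[0,0,0]],"grip":[0,0,0,0,0,0,0,0]}'
python3 -m pendant '{"slide":[[0,0,1],[0,0,1],[0,0,1],[0,0,0],[0,0,0]],"rot":[[0,0,0],[0,0,0],[0,0,0],[0,0,0],[0,0,0]],"grip":[0,0,0,0,0]}'
```

```text
time_s: 4.2
ee_pos: [0.5195, 0.2509, 0.0584]
orientation: [-0.444, 3.11, 0.0]
contact_force: [-0.6, 0.0, -0.1]
finger_gap: 0.0001
finger_force: 0.0
time_s: 4.82
ee_pos: [0.5196, 0.2509, 0.0554]
orientation: [-0.444, 3.11, 0.0]
contact_force: [-1.1, -0.2, 2.5]
finger_gap: -0.0001
finger_force: 1.3
```

```bash
python3 -m pendant '{"slide":[[0,0,0.5],[0,0,0.5],[0,0,0.5],[0,0,0.5],[0,0,0],[0,0,0]],"rot":[[0,0,0],[0,0,0],[0,0,0],[0,0,0],[0,0,0],[0,0,0]],"grip":[0,0,0,0,0,0]}'
python3 -m pendant '{"slide":[[0,0,0.5],[0,0,0.5],[0,0,0],[0,0,0]],"rot":[[0,0,0],[0,0,0],[0,0,0],[0,0,0]],"grip":[0,0,0,0]}'
```

```text
time_s: 5.58
ee_pos: [0.5196, 0.2509, 0.0534]
orientation: [-0.444, 3.11, 0.0]
contact_force: [-0.7, 0.4, 3.6]
finger_gap: -0.0003
finger_force: 1.8
time_s: 6.08
ee_pos: [0.5196, 0.2509, 0.0531]
orientation: [-0.444, 3.11, 0.0]
contact_force: [-1.0, 0.0, 8.2]
finger_gap: -0.0
finger_force: 4.1
```

The key is on its hard stop: travel has ended and the force is 8 N. I'll release it, move 76 mm along the scale's -y to the bar, and press that.

```bash
python3 -m pendant '{"slide":[[0,0,-2],[0,0,-3],[0,0,-10],[0,0,-17],[0,0,0],[0,-26,0],[0,-25,0],[0,-25,0],[0,0,0],[0,0,0]],"rot":[[0,0,0],[0,0,0],[0,0,0],[0,0,0],[0,0,0],[0,0,0],[0,0,0],[0,0,0],[0,0,0],[0,0,0]],"grip":[0,0,0,0,0,0,0,0,0,0]}'
python3 - <<'E'
from h import *
import cv2,numpy as np
b=robot.read_camera("scene")["image"][110:230,305:415]
cv2.imwrite("pics/c3.png",cv2.convertScaleAbs(cv2.resize(b,None,fx=4,fy=4,interpolation=2),alpha=1.6));print(goto([.5411,.1779,.059]))
E
```

```text
time_s: 7.32
ee_pos: [0.5401, 0.1794, 0.0843]
orientation: [0.446, -3.109, -0.002]
contact_force: [0.4, 0.0, -0.0]
finger_gap: 0.0002
finger_force: 0.0
[-0.5 -2.2 25.3]
```

View pics/c3.png

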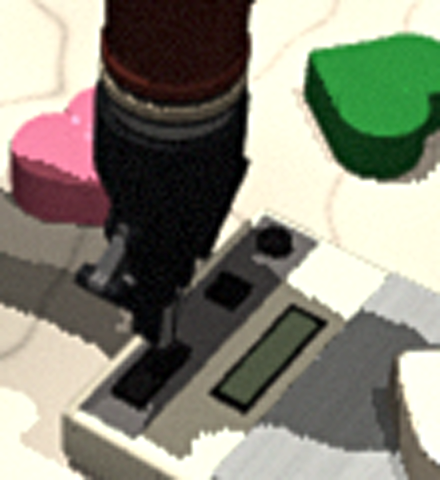

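The square key at crop (229,291) is back up, and the fingertips at (160,345) are above the bar at (150,373).

```bash
python3 -m pendant '{"slide":[[0,-2,10],[0,0,10],[0,0,3],[0,0,1],[0,0,1],[0,0,1],[0,0,1],[0,0,1],[0,0,0],[0,0,0]],"rot":[[0,0,0],[0,0,0],[0,0,0],[0,0,0],[0,0,0],[0,0,0],[0,0,0],[0,0,0],[0,0,0],[0,0,0]],"grip":[0,0,0,0,0,0,0,0,0,0]}'
python3 -m pendant '{"slide":[[0,0,0.5],[0,0,0.5],[0,0,0.5],[0,0,0.5],[0,0,0],[0,0,0]],"rot":[[0,0,0],[0,0,0],[0,0,0],[0,0,0],[0,0,0],[0,0,0]],"grip":[0,0,0,0,0,0]}'
```

```text
time_s: 8.62
ee_pos: [0.5415, 0.176, 0.0565]
orientation: [-0.444, 3.11, 0.0]
contact_force: [0.7, -0.9, 2.2]
finger_gap: 0.0004
finger_force: 1.1
time_s: 9.38
ee_pos: [0.5415, 0.176, 0.0544]
orientation: [-0.444, 3.11, 0.0]
contact_force: [-0.0, 0.0, 3.8]
finger_gap: -0.0
finger_force: 1.6
```

```bash
python3 -m pendant '{"slide":[[0,0,0.5],[0,0,0.5],[0,0,0.5],[0,0,0],[0,0,0]],"rot":[[0,0,0],[0,0,0],[0,0,0],[0,0,0],[0,0,0]],"grip":[0,0,0,0,0]}'
```

```text
time_s: 10.0
ee_pos: [0.5414, 0.176, 0.0531]
orientation: [-0.444, 3.11, -0.0]
contact_force: [-0.3, -0.9, 5.3]
finger_gap: -0.0002
finger_force: 2.7
```

```bash
python3 -m pendant '{"slide":[[0,0,0.5],[0,0,0],[0,0,0]],"rot":[[0,0,0],[0,0,0],[0,0,0]],"grip":[0,0,0]}'
python3 -m pendant '{"slide":[[0,0,-2],[0,0,-3],[0,0,-10],[0,0,-25],[0,0,-40],[0,0,-50],[0,0,0],[0,0,0],[0,0,0],[0,0,0]],"rot":[[0,0,0],[0,0,0],[0,0,0],[0,0,0],[0,0,0],[0,0,0],[0,0,0],[0,0,0],[0,0,0],[0,0,0]],"grip":[0,0,0,0,0,0,0,0,0,0]}'
python3 - <<'E'
from h import *
import cv2
cv2.imwrite("pics/c4.png",robot.read_camera("scene")["image"])
E
```

```text
time_s: 10.38
ee_pos: [0.5414, 0.176, 0.0531]
orientation: [-0.444, 3.109, -0.0]
contact_force: [-0.3, -0.6, 8.4]
finger_gap: -0.0002
finger_force: 4.0
time_s: 11.62
ee_pos: [0.5405, 0.1757, 0.181]
orientation: [0.444, -3.107, 0.001]
contact_force: [-0.6, 0.2, 1.0]
finger_gap: 0.0003
finger_force: 0.0
```

View pics/c4.png

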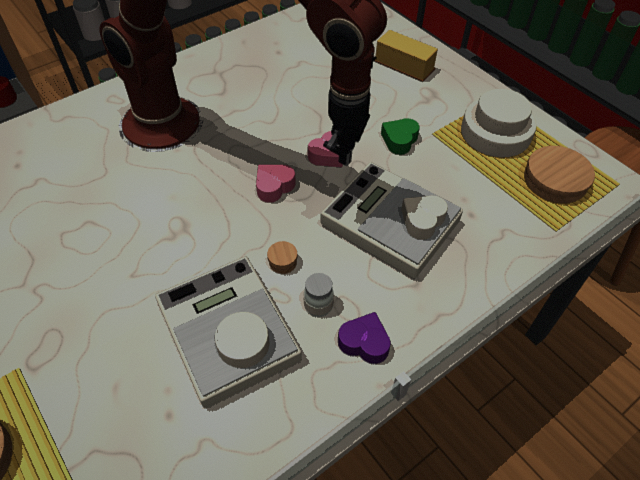

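The arm is clear. The cheeses (425,215 and 242,338), the jar (319,292) and the box (282,256) haven't moved, and the keys are up.

```bash
python3 -c "
from bench import robot
print(robot.close_job())"
```

```text
the job is handed in; nothing more can be done
None
```

On the heart-cheese scale I pressed the square key and then the bar key down to their stops at about 8 N and let each go; the arm is withdrawn, the final picture shows nothing else moved, and the job was handed in at about 12 s.

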